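# Fit the moisture filter to the airbrush station

### The arm

A 7-joint arm with a two-finger parallel gripper is mounted at the origin on the work surface. World frame = base frame: x ahead of the robot, y to its left, z up, the work surface at z = 0. Lengths are in m, angles in rad, forces in N, time in s.
With the tool pointing down it reaches from about 0.425 to 0.925 m from the base axis. Payload 6.8 kg.
Tool frame: the origin (TCP) lies where the fingers leave the gripper's body, on its centre line; the fingertips stand 73 mm ahead of it and the grasp point (between the pads) lies 54 mm ahead of it; z points along the fingers, y is the line along which they close (so a half turn about z gives the same grasp; the last joint's range is limited). The gripper opens to 85 mm and grips with 20 to 120 N. Pads are 22 mm wide; open, the fingers measure 114 mm over their backs; the gripper's body (76 mm by 85 mm) begins 54 mm behind the grasp point. The pads swing forward as they close: fully open they stand 13 mm farther back than shut.
Start: joints at [1.136, 0.477, 0.022, 1.555, -0.011, 1.109, -0.083], TCP at [0.217, -0.639, 0.304] pointing down, gripper open.
Joint ranges: [-2.96, 2.96], [-0.34, 2.1], [-1.41, 1.46], [0.24, 2.44], [-1.37, 4.51], [0.17, 1.92], [-2.96, 2.96]. Speed limits (rad/s): [2.39, 2.39, 3.14, 3.14, 3.14, 3.14, 3.14].

### API

Orientations are given as a unit quaternion [x, y, z, w].
In Python, from workcell import robot gives the robot as it stands.
- The arm moves only by the shell command python3 -m jog 'ROWS' [OPENING] [FORCE]. ROWS is JSON, a list of rows, each a list of 4 numbers: the shift along the tool's x, y, z in mm, then the turn about the tool's z in rad. A call has 1 to 5 rows; each row is the pose to reach, as a shift and turn from the pose commanded when the call began, along the tool's axes at that moment; what a row does not reach only later rows make up. A row lasts 1/8 s, in which the tool goes at most 62.5 mm and 10.7 degrees, less where a joint would pass 70% of its speed; a pose out of reach is approached as far as the arm can. A call with a gripper value outside its range is refused whole. OPENING is the closure, from -1 (fully open) to 1 (shut), so that 0 is half open, set as the call begins (- or left out, the last holds). The fingers move at their own pace and stop on an object; FORCE is the grip in N (left out, the last holds). Time passes only in rows, so rows that repeat a pose let the fingers close. It gives the time, the measured TCP pose, the force, the opening and the grip force at its end, in the units of the state.
- robot.observe(): the state, without advancing time (a new reading comes with each control period).
- robot.camera(name): name is "side" or "top"; returns a dict with "pixels" (400x640x3 uint8, red, green, blue), "fx", "fy", "cx", "cy" (pixels), "rvec" (rotation vector, rad) and "tvec" (3), from world to camera coordinates, as OpenCV has them. Camera axes: x right, y down, z forward; pixel columns grow to the right and rows downward; lengths in m; the calibration is good to about 2 mm. A picture is of the moment at which its call begins. There is no depth.
- robot.job_done(): hands the job in; it is judged then, once.
The state is a dict: "clock": time; "joints": joint angles; "joint_vel": joint speeds; "tau": joint torques, N m; "eef_pos": TCP position; "ee_rot": TCP orientation; "ft_force": force on the tool from outside, world axes, zero at the start; "wrist_torque": the same for the moment, N m; "opening": finger opening in m; "grasp_force": force on a finger pad.
Only numpy, scipy, OpenCV 4.12 (cv2) and the standard library are available. Lean on these libraries where they do the work, as an engineer would, in place of code of your own. Each camera call takes 0.05 s, during which the arm holds its last target. There are 200 camera calls.

### The job

Swing the lid of the orange case open past its balance point so it stays open, lift the filter tube out and push its metal end into the blue-ringed port of the air station: past the stiff seal until it is fully home against the hidden spring-loaded seat, without ramming it. Then let go, with the filter standing in the port by itself, the case still open, and the mug, the jar and the pencil left alone.

Things in the scene. Friction and masses are not known exactly. Their poses are not given: they have to be found in the camera images.
- case: Orange plastic clamshell case, fixed to the table, 110 (x) by 130 (y) mm; lower half 55 mm high. Origin: centre of its underside; z up; -x is the front, +x the hinge side. A grey insert fills it to 50 mm above the table, with a 17 mm wide well in its centre in which the filter stands upright. It may stand left or right of the air station.
- lid (a joint): Angle of the case's lid, rad: 0 shut, 2.1 fully open (stop). The lid is a deep orange shell, 64 mm high over the 55 mm lower half, 150 g, hinged along the rear top edge of the lower half; its front swings up and over to the rear. No latch. It falls shut below about 1.0 rad and falls fully open by itself above that.
- lid_tab (a point): Centre of the round black finger tab on top of the lid near its front edge: an upright disc 26 mm across and 12 mm thick, its flat faces looking to the case's +y and -y, centre 24 mm above the lid's top. Pinched on its flat faces it can pivot between the fingers as the lid swings. It turns with the lid.
- lid_hinge (a point): Middle of the lid's hinge line, 55 mm above the table at the rear edge of the case; the line runs along the case's y.
- filter: Loose filter tube, about 60 g, 95 mm long. Origin: centre of the metal tip; z runs from the tip to the green cap. From the tip: 8 mm cone (8 to 12 mm across), metal stub 12 mm across up to 45 mm, white body 24 mm across from 45 to 95 mm (last 8 mm green). Starts upright in the case, white body's shoulder on the insert, tip 5 mm and cap top 100 mm above the table.
- station: Grey air station fixed to the table, foot 120 by 110 by 22 mm, with a gauge on its rear (+x) side. Origin: centre of the underside below the port's mouth; -x is its front. It carries the port.
- port: Black push-fit port, a 40 by 40 mm block whose upper face bears a blue ring (28 mm across) round the mouth. Origin: centre of the mouth, 78 mm above the table; z points out of the bore along its axis, leaning 0.35 rad from vertical to the station's front (-x). Bore 13 mm across with a 3 mm chamfer at the mouth. Pushing with over 25 N may damage it.
- seat (a joint): How far the sprung pin (the seat) at the bottom of the bore is pressed down, m: 0 untouched, 0.004 when the tip is on the hard stop (spring under 1 N). It cannot be seen and its place differs between stations: the tip bottoms 27 to 39 mm below the mouth, told only by a firm rise of force (15 N or so) over the sliding force. Fully home: within about 1.5 mm of the stop.
- mug: Blue enamel mug, 76 mm across, 85 mm high, loose, standing between case and station. Origin: centre of its underside.
- jar: Round open glass jar, 64 mm across, 95 mm high, loose, standing behind the mug. Origin: centre of its underside.
- pencil: Brown wooden pencil, 166 mm long, 7 mm thick, lying on the table to the robot's right of case and station. Origin: underside, middle of the brown shaft; it lies along its own x.
- seal (a point): Centre of the springy seal inside the bore, 13 mm below the mouth along the axis. With the tip 14 to 21 mm deep the tube wedges it open, which takes roughly 8 to 18 N; from there on it slides with about 3 to 8 N and the seal holds it. This first resistance is not the bottom. Let go under load, the tube may spring back 1 to 2 mm: check and push again.
Not all that is in view belongs to the job. There is more than one size of the case; the job needs the middle-sized.

How it is judged:
On the way, in this order (a step that is already met when the one before it is completed fails the run):
1. the lid stands open past its balance point (value of joint lid above 1.5 rad), for 0.2 s.
2. the filter is lifted clear of its well (z of filter in the frame of case above 0.052 m), for 0.1 s.
At the end, for the whole second after the job is handed in: The filter's tip has pressed the seat to within 1.8 mm of the hard stop (seat above 2.2 mm of 4), the tip is more than 24 mm inside the port, tube and bore are in line within 0.12 rad, the filter is at rest, and the lid is still open (over 1.5 rad) (value of joint seat above 0.0022 m and z of filter in the frame of port below -0.024 m and angle between the z axis of filter and the z axis of port, either way round below 0.12 rad and value of joint lid above 1.5 rad and linear speed of filter below 0.02 m/s); the robot touches nothing.
It fails at once if the filter is rammed into the port (over 55 N, the seal's own squeeze of about 25 N included) (contact force between filter and station above 55 N).
It fails at once if the mug is shifted over 25 mm (distance of mug from where it was at the start of the episode above 0.025 m).
It fails at once if the jar is shifted over 25 mm (distance of jar from where it was at the start of the episode above 0.025 m).
It fails at once if the pencil is shifted over 25 mm (distance of pencil from where it was at the start of the episode above 0.025 m).
It also fails if it takes over 64 s, if anything falls off the work surface, if the arm or the gripper's body presses on something with over 40 N, if the wrist force passes 120 N, or if a joint passes its speed limit or range.

## Working session

There is one attempt and no reset: what is moved stays moved. The work goes in short steps, Python scripts to look and compute and a shell command to move; the robot and the scene stay as the last step left them, time stands still between calls to the robot, and variables do not carry over. Pictures are saved under pics/ and viewed, at most 10 in all, crops included, and the job is handed in when it is done.

```bash
mkdir -p pics; ls; cat > h.py <<'E'
import numpy as np,cv2
from workcell import robot
from scipy.spatial.transform import Rotation as Ro
def cam(n):
    c=robot.camera(n); c['R']=cv2.Rodrigues(np.array(c['rvec'],float))[0]; c['t']=np.array(c['tvec'],float).ravel()
    c['C']=-c['R'].T@c['t']; c['img']=np.array(c['pixels'],np.uint8)[:,:,::-1].copy(); return c
def ray(c,u,v):
    d=c['R'].T@np.array([(u-c['cx'])/c['fx'],(v-c['cy'])/c['fy'],1]); return c['C'],d/np.linalg.norm(d)
def onz(c,u,v,z):
    o,d=ray(c,u,v); return o+d*(z-o[2])/d[2]
def tri(c1,p1,c2,p2):
    o1,d1=ray(c1,*p1);o2,d2=ray(c2,*p2)
    s=np.linalg.lstsq(np.c_[d1,-d2],o2-o1,rcond=None)[0]
    a=o1+s[0]*d1;b=o2+s[1]*d2; return (a+b)/2,np.linalg.norm(a-b)
def proj(c,p):
    q=c['R']@np.array(p)+c['t']; return q[0]/q[2]*c['fx']+c['cx'],q[1]/q[2]*c['fy']+c['cy']
E
python3 - <<'E'
from h import *
for n in('top','side'):
    c=cam(n); cv2.imwrite(f'pics/{n}0.png',c['img']); print(n,c['C'],c['R'][2],c['fx'])
s=robot.observe(); print(s)
E
```

```text
pics
top [ 0.36772587 -0.00767163  1.11563078] [ 0.15545139 -0.03083041 -0.98736232] 426.8582367176669
side [0.2457662  0.49176565 0.73252803] [ 0.33105017 -0.61287981 -0.71748458] 370.7018594723832
{'clock': 0.1, 'joints': array([ 1.1358763 ,  0.47774489,  0.02232844,  1.55637829, -0.01154977,
        1.10930956, -0.08307075]), 'joint_vel': array([ 9.81183294e-05, -2.08425730e-03,  5.73636597e-04, -3.85117195e-03,
       -5.90163622e-04, -6.01530543e-04,  6.66167922e-04]), 'tau': array([ 3.51882685e-03, -5.97766435e+01,  1.61334224e+00, -2.81954116e+01,
        1.28533001e-02,  5.04177195e-03, -1.76283129e-05]), 'eef_pos': array([ 0.21657391, -0.63885759,  0.30299329]), 'ee_rot': array([ 9.86674697e-01,  1.62703128e-01, -1.76265244e-04, -8.38326405e-04]), 'ft_force': array([ 0.46856188, -0.00702081,  0.55020592]), 'wrist_torque': array([-0.00426423, -0.00436661, -0.03005545]), 'grasp_force': 0.0, 'opening': 0.08527265306165238}
```

View pics/top0.png

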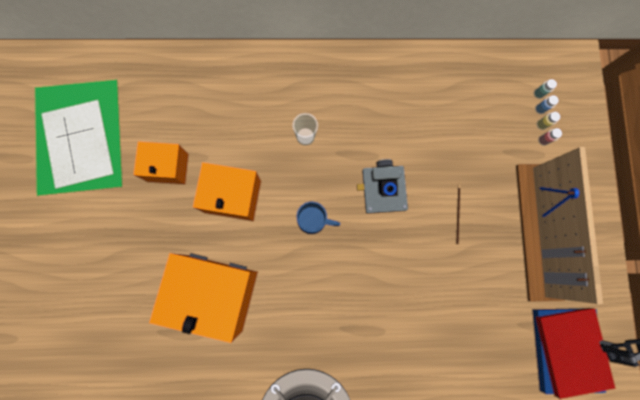

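View pics/side0.png

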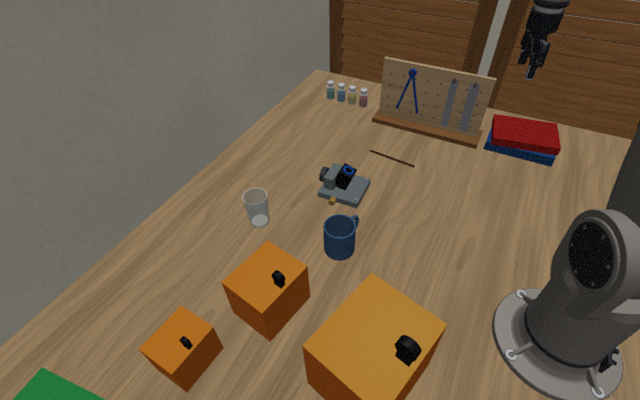

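Three orange cases: small (top 160,162 / side 183,347), middle (227,190 / 267,285) and large (205,297 / 375,340). The middle-sized one is the one at top (227,190). I'll measure it and confirm it in an enlarged crop.

```bash
python3 - <<'E'
from h import *
T=cam('top');S=cam('side')
a=cv2.resize(T['img'][150:230,180:420],None,fx=3.3,fy=3.3,interpolation=cv2.INTER_CUBIC)
b=cv2.resize(S['img'][155:345,205:405],None,fx=1.7,fy=1.7,interpolation=cv2.INTER_CUBIC)
o=np.zeros((595,800,3),np.uint8); o[:264,:792]=a; o[270:270+b.shape[0],:b.shape[1]]=b
cv2.imwrite('pics/crop1.png',o)
def blobs(c,lo,hi,amin):
    m=cv2.inRange(cv2.cvtColor(c['img'],cv2.COLOR_BGR2HSV),lo,hi)
    n,l,st,ce=cv2.connectedComponentsWithStats(m)
    return [(l==i,ce[i],st[i]) for i in range(1,n) if st[i][4]>=amin]
for c,nm in((T,'top'),(S,'side')):
    for k,(lo,hi) in dict(orange=((9,200,150),(20,255,255)),ring=((110,180,90),(130,255,255)),dark=((0,0,0),(180,255,45))).items():
        for m,ce,st in blobs(c,lo,hi,15 if k!='orange' else 300):
            x=''
            if k=='orange':
                x=cv2.approxPolyDP(cv2.findContours(m.astype('uint8'),0,2)[0][0],4,True)[:,0].tolist()
            print(nm,k,ce.round(1),st,x)
E
```

```text
top orange [156.7 159.5] [ 134  142   46   36 1346] [[138, 143], [136, 175], [175, 177], [178, 145]]
top orange [225.1 189.2] [ 194  163   63   54 2463] [[204, 163], [194, 206], [248, 215], [255, 172]]
top orange [200.8 296.3] [ 150  254  100   88 5905] [[170, 254], [150, 321], [181, 329], [191, 315], [198, 318], [192, 332], [230, 341], [249, 272]]
top ring [389.6 188.6] [384 183  12  12  88] 
top ring [575.7 192.4] [574 189   4   9  21] 
top dark [152.3 169.3] [151 167   4   5  17] 
top dark [383.6 184.6] [378 179  18  17 102] 
top dark [389.9 188.5] [388 187   5   4  15] 
top dark [219.3 203.3] [217 200   6   8  37] 
top dark [188.9 324.3] [183 317  13  16 137] 
top dark [620.7 351.3] [601 339  39  26 439] 
side orange [258.6 275.2] [ 222  241   78   72 1892] [[268, 241], [222, 282], [261, 312], [274, 299], [268, 296], [277, 296], [274, 289], [282, 291], [268, 275], [279, 265], [285, 275], [291, 266], [291, 271], [299, 270], [293, 267], [294, 260], [299, 261]]
side orange [174.7 338.8] [ 139  306   73   68 2156] [[181, 306], [139, 349], [170, 373], [211, 328]]
side dark [550.9   3.9] [534   0  35   9 211] 
side dark [537.4  38. ] [ 518    6   46   72 1521] 
side dark [628.  157.3] [616 123  24  63 174] 
side dark [342.8 179.2] [335 167  21  23 236] 
side dark [348.1 169.5] [346 168   5   4  17] 
side dark [321.4 178.1] [320 176   4   5  17] 
side dark [614.8 189.1] [611 184   8  12  29] 
side dark [612.8 201.4] [608 198  13   9  34] 
side dark [590.5 255.5] [ 565  221   50   74 2530] 
side dark [278.2 278.4] [272 271  13  17 140] 
side dark [559.  286.8] [556 283   6  10  16] 
side dark [564.1 351. ] [524 305  88  68 498] 
side dark [532.9 308.8] [530 306   7   7  18] 
side dark [407.  349.5] [395 335  26  31 493] 
side dark [185.8 342.4] [180 337  12  12  77] 
side dark [613.8 354.8] [611 348   7  17  40]
```

View pics/crop1.png

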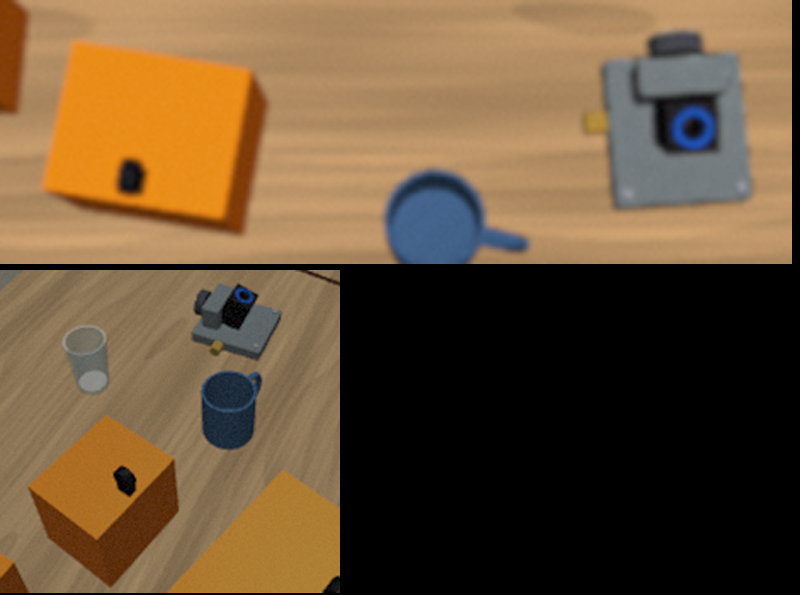

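The crop confirms it: the middle case has its tab at top (219,203) / side (278,278), and the port ring is at top (389.6,188.6) / side (~348,170). The front edge faces the robot. Next I triangulate.

```bash
python3 - <<'E'
from h import *
T=cam('top');S=cam('side')
tc=np.array([[75,42],[250,70],[225,220],[45,190]])/3.3+[180,150]
sc=(np.array([[108,417],[175,460],[100,533],[30,488]])-[0,270])/1.7+[205,155]
# top order: rear-left(TL), rear-right, front-right, front-left; side: far corner(268,241)=rear-right? test both
for sh in range(4):
    r=[tri(T,tc[i],S,sc[(i+sh)%4]) for i in range(4)]
    print(sh,[(p.round(3).tolist(),round(e,4)) for p,e in r])
p=[onz(T,*q,.119) for q in tc]; print('top@.119',np.round(p,3).tolist(),[np.linalg.norm(p[i]-p[i-1]).round(3) for i in range(4)])
print('tab',tri(T,(219.3,203.3),S,(278.2,278.4)))
h=cv2.cvtColor(S['img'],cv2.COLOR_BGR2HSV)
def cen(c,x0,x1,y0,y1):
    h=cv2.cvtColor(c['img'][y0:y1,x0:x1],cv2.COLOR_BGR2HSV); m=cv2.inRange(h,(105,150,60),(130,255,255))
    ct=max(cv2.findContours(m,0,2)[0],key=cv2.contourArea); e=cv2.fitEllipse(ct); return np.array(e[0])+[x0,y0],e[1]
a,b=cen(T,370,410,170,210),cen(S,335,362,160,185); print(a,b,tri(T,a[0],S,b[0]),onz(T,*a[0],.078))
# station foot corners from crop (z=.022)
f=np.array([[602,62],[740,55],[750,198],[618,208]])/3.3+[180,150]
q=np.array([onz(T,*k,.022) for k in f]);print(q.round(3).tolist())
for n,k,z in(('mugrim',(312,218),.085),('jar',(305,124),.095),('penA',(459,187),0),('penB',(458,244),0)): print(n,onz(T,*k,z).round(3))
E
```

```text
0 [([0.554, 0.194, 0.242], np.float64(0.0643)), ([0.555, 0.105, 0.066], np.float64(0.1013)), ([0.539, 0.17, -0.041], np.float64(0.0806)), ([0.528, 0.256, 0.199], np.float64(0.074))]
1 [([0.516, 0.194, 0.226], np.float64(0.1431)), ([0.646, 0.14, -0.171], np.float64(0.028)), ([0.55, 0.185, 0.103], np.float64(0.1655)), ([0.49, 0.214, 0.285], np.float64(0.0114))]
2 [([0.582, 0.235, 0.062], np.float64(0.0955)), ([0.666, 0.154, -0.041], np.float64(0.0847)), ([0.512, 0.139, 0.187], np.float64(0.0805)), ([0.462, 0.212, 0.247], np.float64(0.0578))]
3 [([0.616, 0.237, 0.113], np.float64(0.0028)), ([0.593, 0.111, 0.114], np.float64(0.004)), ([0.485, 0.128, 0.112], np.float64(0.0014)), ([0.507, 0.253, 0.125], np.float64(0.0018))]
top@.119 [[0.616, 0.236, 0.119], [0.594, 0.111, 0.119], [0.485, 0.128, 0.119], [0.508, 0.255, 0.119]] [np.float64(0.109), np.float64(0.128), np.float64(0.11), np.float64(0.129)]
tab (array([0.51383208, 0.19120627, 0.13672206]), np.float64(0.0024696654185084608))
(array([389.6355648 , 188.35990334]), (12.772231101989746, 13.418109893798828)) (array([348.04594135, 169.87677288]), (7.892331123352051, 12.046121597290039)) (array([ 0.55523493, -0.2160952 ,  0.07881751]), np.float64(0.0021676455528323864)) [ 0.55642867 -0.21594687  0.078     ]
[[0.62, -0.157, 0.022], [0.624, -0.268, 0.022], [0.509, -0.271, 0.022], [0.502, -0.166, 0.022]]
mugrim [ 0.484 -0.022  0.085]
jar [ 0.718 -0.008  0.095]
penA [ 0.572 -0.419  0.   ]
penB [ 0.42  -0.406  0.   ]
```

```bash
cat > go.py <<'E'
# usage: go.py x y z heading -> shift in tool axes (mm) and turn for the TCP target
import sys; from h import *
s=robot.observe(); p=np.array(s['eef_pos']); R=Ro.from_quat(s['ee_rot']).as_matrix()
x,y,z,h=map(float,sys.argv[1:5]); d=R.T@(np.array([x,y,z])-p)*1000
ch=np.arctan2(R[1,0],R[0,0]); t=(ch-h+np.pi)%(2*np.pi)-np.pi
print('t',round(s['clock'],2),'pos',p.round(4),'head',round(ch,3),'F',np.round(s['ft_force'],1),'grip',round(s['grasp_force'],1),'op',round(s['opening'],4),'-> shift',d.round(1),'turn',round(t,3),'j7',s['joints'][6].round(2))
E
python3 -m jog '[[250,-186,0,0.17],[250,-186,0,0.34],[250,-186,0,0.5],[250,-186,0,0.5],[250,-186,0,0.5]]' -1 25
python3 go.py 0.5116 0.189 0.29 -0.172
```

```text
clock: 0.92
eef_pos: [0.3948, -0.381, 0.3041]
ee_rot: [0.996, -0.086, 0.0, 0.0]
ft_force: [1.3, -0.1, -0.0]
opening: 0.0855
grasp_force: 0.0
t 0.93 pos [ 0.3948 -0.381   0.3041] head -0.173 F [ 1.3 -0.1 -0. ] grip 0.0 op 0.0855 -> shift [  17.  -581.6   14. ] turn -0.001 j7 -1.09
```

```bash

python3 -m jog '[[20,-300,0,0],[20,-300,0,0],[20,-300,0,0],[20,-300,0,0],[20,-300,0,0]]' >/dev/null
python3 -m jog '[[-3,-282,14,0],[-3,-282,14,0],[-3,-282,14,0],[-3,-282,14,0],[-3,-282,14,0]]' 
python3 go.py 0.5116 0.189 0.25 -0.172
```

```text
clock: 2.17
eef_pos: [0.5105, 0.1915, 0.29]
ee_rot: [0.996, -0.084, 0.0, -0.001]
ft_force: [0.6, -0.3, 0.4]
opening: 0.0853
grasp_force: 0.0
t 2.17 pos [0.5105 0.1915 0.29  ] head -0.169 F [ 0.6 -0.3  0.4] grip 0.0 op 0.0853 -> shift [ 1.5  2.3 40. ] turn 0.003 j7 -2.33
```

```bash

python3 -m jog '[[1,2,45,0],[1,2,87,0],[1,2,87,0]]' >/dev/null
python3 -m jog '[[0,0,0,0],[0,0,0,0],[0,0,0,0],[0,0,0,0]]' 1 25
python3 - <<'E'
from h import *
T=cam('top');S=cam('side')
a=cv2.resize(T['img'][140:240,160:300],None,fx=2.8,fy=2.8,interpolation=cv2.INTER_CUBIC)
b=cv2.resize(S['img'][190:330,210:350],None,fx=2.8,fy=2.8,interpolation=cv2.INTER_CUBIC)
o=np.zeros((400,800,3),np.uint8);o[:280,:392]=a;o[:392,400:792]=b;cv2.imwrite('pics/g1.png',o)
E
python3 go.py 0.5116 0.189 0.202 -0.172
```

```text
clock: 3.05
eef_pos: [0.5133, 0.191, 0.2052]
ee_rot: [0.996, -0.085, 0.003, -0.006]
ft_force: [8.7, 26.6, -5.2]
opening: 0.0121
grasp_force: 13.4
t 3.15 pos [0.5133 0.1916 0.2052] head -0.17 F [ 4.2 13.2 -3.1] grip 30.2 op 0.0117 -> shift [-1.3  2.9  3.1] turn 0.002 j7 -2.38
```

View pics/g1.png

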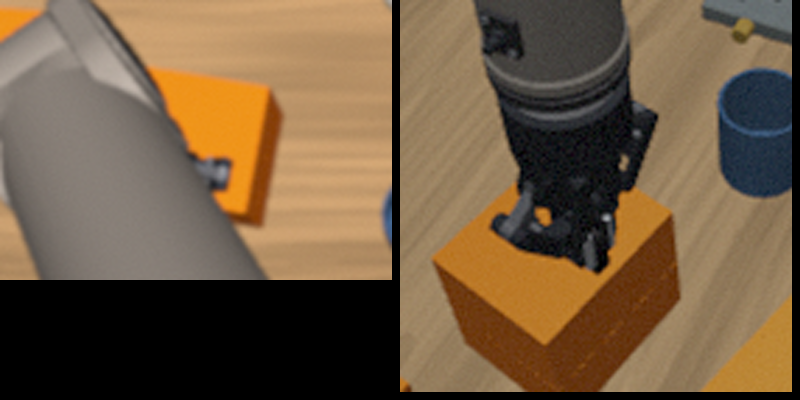

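Both views show the fingers pinching the tab (opening 11.7 mm). I swing the lid along its arc.

```bash

python3 -m jog '[[9,-2,-9,0],[19,-2,-17,0],[30,-2,-24,0],[42,-2,-30,0],[54,-2,-34,0]]'
python3 go.py 0.605 0.173 0.245 -0.172
```

```text
clock: 3.78
eef_pos: [0.5649, 0.1828, 0.2383]
ee_rot: [0.996, -0.085, 0.0, -0.003]
ft_force: [-0.7, 10.9, -0.8]
opening: 0.0116
grasp_force: 28.3
t 3.77 pos [0.5649 0.1828 0.2383] head -0.17 F [-0.7 10.9 -0.8] grip 28.3 op 0.0116 -> shift [41.2  2.8 -6.7] turn 0.002 j7 -2.31
```

```bash

python3 -m jog '[[12,-1,-3,0],[25,-1,-5,0],[38,-2,-6,0],[51,-2,-6,0],[63,-2,-4,0]]' | grep -E 'eef_pos|force|opening'
python3 -m jog '[[12,0,3,0],[24,0,7,0],[36,0,13,0],[46,0,19,0],[46,0,19,0]]'| grep -E 'eef_pos|force|opening'
python3 -m jog '[[0,0,0,0],[0,0,0,0],[0,0,0,0],[0,0,0,0]]' -1
python3 go.py 0.551 0.1825 0.26 -0.172
```

```text
eef_pos: [0.6278, 0.1719, 0.2425]
ft_force: [-0.3, 6.1, 3.0]
opening: 0.0111
grasp_force: 29.5
eef_pos: [0.6749, 0.1635, 0.224]
ft_force: [3.7, 4.7, 5.0]
opening: 0.0113
grasp_force: 32.2
clock: 5.52
eef_pos: [0.6726, 0.1608, 0.2217]
ee_rot: [0.996, -0.087, -0.0, 0.0]
ft_force: [0.1, 0.4, -0.1]
opening: 0.0822
grasp_force: 0.2
t 5.53 pos [0.6726 0.1608 0.2217] head -0.174 F [ 0.1  0.4 -0.1] grip 0.2 op 0.0822 -> shift [-123.5   -0.4  -38.2] turn -0.002 j7 -2.22
```

```bash

python3 -m jog '[[0,0,-60,0],[-60,30,-80,0],[-110,90,-80,0],[-130,150,-80,0],[-130,200,-80,0]]' | grep pos
python3 -m jog '[[0,30,0,0],[0,30,0,0]]' | grep pos
python3 - <<'E'
from h import *
T=cam('top');S=cam('side')
cv2.imwrite('pics/T2.png',T['img']);cv2.imwrite('pics/S2.png',S['img'])
a=cv2.resize(T['img'][110:250,170:310],None,fx=2.8,fy=2.8,interpolation=cv2.INTER_CUBIC)
b=cv2.resize(S['img'][190:330,210:350],None,fx=2.8,fy=2.8,interpolation=cv2.INTER_CUBIC)
o=np.zeros((400,800,3),np.uint8);o[:392,:392]=a;o[:392,400:792]=b;cv2.imwrite('pics/g2.png',o)
E
```

```text
eef_pos: [0.5105, -0.0065, 0.3023]
eef_pos: [0.5066, -0.0384, 0.302]
```

View pics/g2.png

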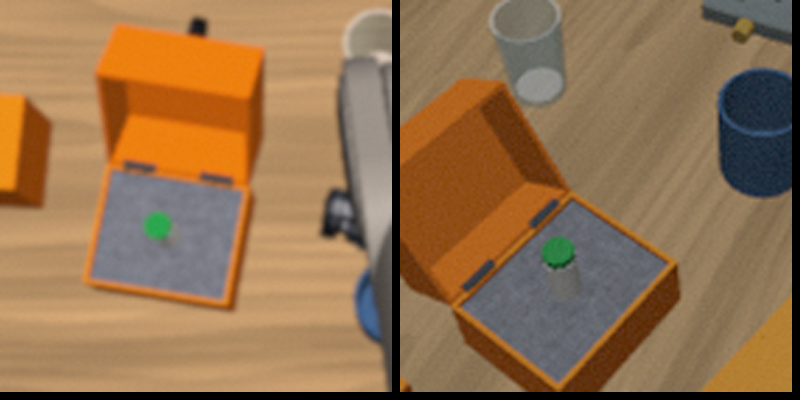

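The lid is fully open and the filter stands in the insert: green cap at crop (157,226) in the top view and (558,251) in the side view. I triangulate the cap.

```bash
python3 - <<'E'
from h import *
T=cam('top');S=cam('side')
def g(c,x0,x1,y0,y1):
    m=cv2.inRange(cv2.cvtColor(c['img'][y0:y1,x0:x1],cv2.COLOR_BGR2HSV),(45,100,40),(75,255,255))
    ct=max(cv2.findContours(m,0,2)[0],key=cv2.contourArea);M=cv2.moments(ct);x,y,w,h=cv2.boundingRect(ct)
    return np.array([M['m10'],M['m01']])/M['m00']+[x0,y0],(w,h)
a=g(T,200,260,150,220);b=g(S,240,300,240,310);print(a,b,tri(T,a[0],S,b[0]),onz(T,*a[0],.1))
E
python3 go.py 0.551 0.1825 0.26 -0.172
```

```text
(array([225.9039039 , 189.98798799]), (9, 9)) (array([266.04375   , 279.59166667]), (11, 11)) (array([0.55222436, 0.18425327, 0.09645851]), np.float64(0.0023337542687962274)) [0.55266646 0.18409563 0.1       ]
t 6.6 pos [ 0.5076 -0.0339  0.3019] head -0.171 F [0.7 0.4 0.1] grip 0.0 op 0.0852 -> shift [   6.  -220.6   42.1] turn 0.001 j7 -1.87
```

```bash

python3 -m jog '[[7,-222,40,0],[7,-222,40,0],[7,-222,40,0],[7,-222,40,0],[7,-222,40,0]]' | grep pos
python3 -m jog '[[0,0,50,0],[0,0,90,0],[0,0,110,0],[0,0,110,0]]' | grep pos
python3 go.py 0.552 0.184 0.139 -0.172
```

```text
eef_pos: [0.5515, 0.1876, 0.2611]
eef_pos: [0.552, 0.1815, 0.1511]
t 7.72 pos [0.552  0.1815 0.1511] head -0.173 F [ 0.8 -0.8 -0.8] grip 0.0 op 0.0853 -> shift [-0.4 -2.4 12.1] turn -0.001 j7 -2.38
```

```bash

python3 -m jog '[[0,-2,12,0],[0,-2,12,0]]' | grep pos
python3 -m jog '[[0,0,0,0],[0,0,0,0],[0,0,0,0],[0,0,0,0]]' 1 40 | grep -E 'pos|force|open'
python3 -m jog '[[0,0,-15,0],[0,0,-35,0],[0,0,-70,0],[0,0,-120,0],[0,0,-120,0]]' | grep -E 'pos|force|open'
python3 go.py 0.48 -0.216 0.265 0.05
python3 - <<'E'
from h import *
T=cam('top');S=cam('side')
a=cv2.resize(T['img'][110:250,170:310],None,fx=2.8,fy=2.8,interpolation=cv2.INTER_CUBIC)
b=cv2.resize(S['img'][130:330,180:380],None,fx=2,fy=2,interpolation=cv2.INTER_CUBIC)
o=np.zeros((400,800,3),np.uint8);o[:392,:392]=a;o[:400,400:800]=b;cv2.imwrite('pics/g3.png',o)
E
```

```text
eef_pos: [0.553, 0.1842, 0.1402]
eef_pos: [0.553, 0.184, 0.1403]
ft_force: [-0.4, -0.0, 3.3]
opening: 0.023
grasp_force: 39.0
eef_pos: [0.5548, 0.185, 0.265]
ft_force: [-0.3, -0.3, -1.7]
opening: 0.0229
grasp_force: 39.3
t 9.1 pos [0.5548 0.185  0.265 ] head -0.173 F [-0.3 -0.3 -1.7] grip 39.3 op 0.0229 -> shift [ -4.5 407.9  -1.8] turn -0.223 j7 -2.32
```

View pics/g3.png

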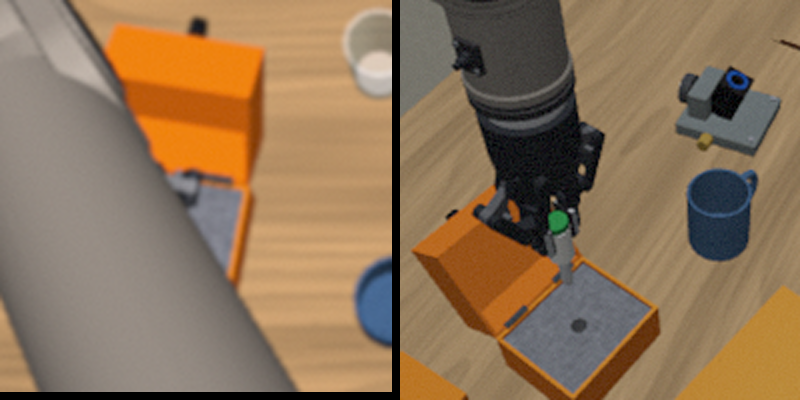

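The filter is lifted clear, held in the fingers at (560,240). The empty well is visible and the lid is still open. I carry it to hover over the port.

```bash

python3 -m jog '[[20,60,0,-0.05],[40,120,0,-0.1],[50,180,0,-0.15],[60,240,0,-0.2],[65,300,0,-0.223]]' | grep pos
python3 go.py 0.555 -0.216 0.25 0.05
```

```text
eef_pos: [0.5642, -0.1248, 0.2585]
t 9.82 pos [ 0.5642 -0.1248  0.2585] head 0.051 F [ 0.5  0.9 -0.9] grip 39.4 op 0.0231 -> shift [-13.8  90.6   8.5] turn 0.001 j7 -1.54
```

```bash

python3 -m jog '[[-13,50,0,0],[-13,90,8,0],[-13,90,8,0],[-13,90,8,0]]' | grep pos
python3 - <<'E'
from h import *
T=cam('top');S=cam('side')
a=cv2.resize(T['img'][140:240,340:440],None,fx=4,fy=4,interpolation=cv2.INTER_CUBIC)
b=cv2.resize(S['img'][110:220,300:410],None,fx=3.63,fy=3.63,interpolation=cv2.INTER_CUBIC)
o=np.zeros((400,800,3),np.uint8);o[:400,:400]=a;o[:399,400:799]=b[:399,:399];cv2.imwrite('pics/g4.png',o)
R=np.array(robot.observe()['eef_pos']);print(R)
for d in(-.04,-.09,-.135): print(proj(S,R+[0,0,d]))
print(proj(S,(.5555,-.216,.078)))
E
```

```text
eef_pos: [0.5561, -0.2125, 0.2508]
[ 0.5567282  -0.21159256  0.25146852]
(np.float64(347.730749219333), np.float64(129.1756404310799))
(np.float64(347.21744961562956), np.float64(145.77902606195036))
(np.float64(346.7877415712514), np.float64(159.67852709024055))
(np.float64(347.54053765508377), np.float64(170.03126783199298))
```

View pics/g4.png

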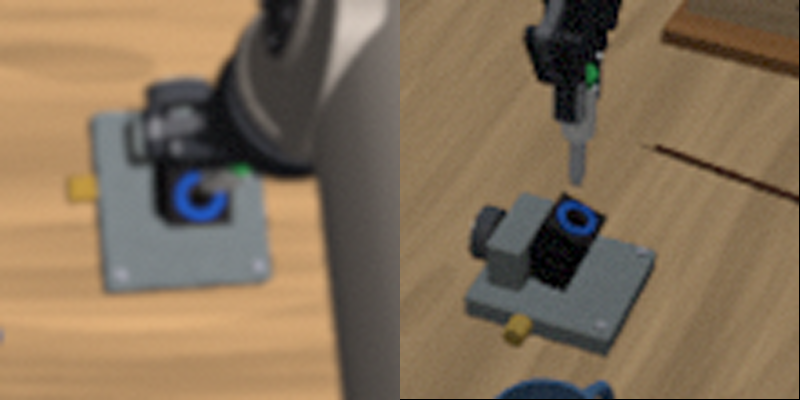

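The tip is at side (348.5,160), right above the ring (348.8,169.8); in the top view the tip is just beyond the ring centre, as expected for that height. The tube looks vertical, so I lower it into the chamfer with a light grip.

```bash

python3 -m jog '[[0,4,15,0],[0,4,28,0],[0,4,28,0]]' - 25 | grep -E 'pos|force'
python3 go.py 0.5565 -0.2155 0.211 0.05
```

```text
eef_pos: [0.5559, -0.2168, 0.222]
ft_force: [-0.5, -1.1, 0.4]
grasp_force: 39.4
t 10.8 pos [ 0.5559 -0.2168  0.222 ] head 0.05 F [-0.5 -1.1  0.4] grip 39.4 op 0.0228 -> shift [ 0.7 -1.3 11. ] turn 0.0 j7 -1.39
```

```bash

python3 -m jog '[[1,-1,3,0],[1,-1,6,0],[1,-1,9,0],[1,-1,9,0]]' 1 25 | grep -E 'pos|force'
python3 -m jog '[[0,0,3,0],[0,0,3,0]]' | grep -E 'pos|force'
python3 -m jog '[[0,0,3,0],[0,0,3,0]]' | grep -E 'pos|force'
python3 go.py 0.5565 -0.2155 0.211 0.05
```

```text
eef_pos: [0.5577, -0.2163, 0.2147]
ft_force: [-0.5, -0.6, -1.2]
grasp_force: 39.4
eef_pos: [0.5576, -0.2163, 0.2117]
ft_force: [0.1, 0.2, -0.6]
grasp_force: 39.4
eef_pos: [0.5576, -0.2162, 0.2086]
ft_force: [0.1, 0.6, -0.9]
grasp_force: 39.5
t 11.8 pos [ 0.5576 -0.2162  0.2086] head 0.05 F [ 0.1  0.6 -0.9] grip 39.5 op 0.0227 -> shift [-1.1 -0.8 -2.4] turn -0.0 j7 -1.4
```

```bash

for i in 1 2; do :; done
python3 -m jog '[[0,0,2,0],[0,0,2,0]]' | grep -E 'pos|ft'
python3 -m jog '[[0,0,2,0],[0,0,2,0]]' | grep -E 'pos|ft'
python3 -m jog '[[0,0,2,0],[0,0,2,0]]' | grep -E 'pos|ft'
```

```text
eef_pos: [0.5576, -0.216, 0.2066]
ft_force: [-0.7, 0.8, -0.2]
eef_pos: [0.5577, -0.2159, 0.2046]
ft_force: [-1.2, 2.8, -1.7]
eef_pos: [0.5579, -0.2158, 0.2029]
ft_force: [-1.3, 3.9, 0.4]
```

```bash

python3 -m jog '[[-3,-1,0,0],[-6,-1,0,0],[-8,-1,0.5,0],[-11,-1,1,0],[-11,-1,1,0]]' | grep -E 'pos|ft'
python3 -m jog '[[-3,0,0,0],[-6,0,1,0],[-8,0,1.5,0],[-11,0,2,0],[-11,0,2,0]]' | grep -E 'pos|ft'
python3 - <<'E'
from h import *
S=cam('side');T=cam('top')
a=cv2.resize(T['img'][140:240,340:440],None,fx=4,fy=4,interpolation=cv2.INTER_CUBIC)
b=cv2.resize(S['img'][110:220,300:410],None,fx=3.63,fy=3.63,interpolation=cv2.INTER_CUBIC)
o=np.zeros((400,800,3),np.uint8);o[:400,:400]=a;o[:399,400:799]=b[:399,:399];cv2.imwrite('pics/g5.png',o)
E
```

```text
eef_pos: [0.5469, -0.2158, 0.2023]
ft_force: [3.1, 3.1, 4.4]
eef_pos: [0.5352, -0.2164, 0.1996]
ft_force: [2.7, 2.0, 1.3]
```

View pics/g5.png

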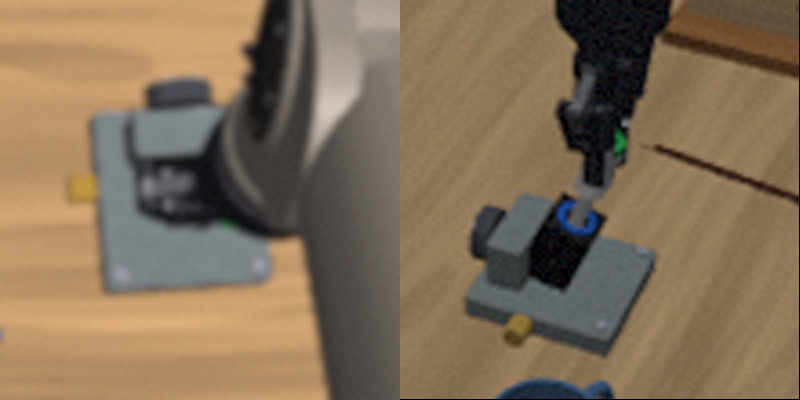

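The tip sits in the ring at (577,217) and the tube now leans toward the front; it is pivoting between the pads. I finish the tilt and begin pushing along the axis.

```bash

python3 -m jog '[[-3,-1,1,0],[-5,-1,2,0],[-5,-1,2,0]]' | grep -E 'pos|ft'
python3 -m jog '[[0.7,0,2,0],[0.7,0,2,0]]' 1 60 | grep -E 'pos|ft|grasp'
python3 -m jog '[[0.7,0,2,0],[0.7,0,2,0]]' | grep -E 'pos|ft|grasp'
```

```text
eef_pos: [0.5304, -0.216, 0.1978]
ft_force: [2.4, 0.2, 1.6]
eef_pos: [0.5314, -0.2158, 0.1956]
ft_force: [2.2, -0.6, 0.9]
grasp_force: 58.7
eef_pos: [0.5321, -0.2158, 0.1937]
ft_force: [3.1, -0.6, 1.6]
grasp_force: 58.8
```

```bash
cat > f.py <<'E'
from h import *
s=robot.observe(); p=s['eef_pos'];F=np.array(s['ft_force']); a=np.array([-.3425,-.017,.939])
tip=np.array(p)-[0,0,.0545]-.0805*a; m=np.array([.5555,-.216,.078])
print(round(s['clock'],2),np.round(p,4),'F',F.round(1),'axial',round(F@a,1),'lat',round(F@[.939,.05,.3425],1),'depth est',round(float((m-tip)@a)*1000,1),'grip',round(s['grasp_force'],1))
E
python3 -m jog '[[0.7,0,2,0],[0.7,0,2,0]]' >/dev/null;python3 f.py
python3 -m jog '[[0.7,0,2,0],[0.7,0,2,0]]' >/dev/null;python3 f.py
python3 -m jog '[[0.7,0,2,0],[0.7,0,2,0]]' >/dev/null;python3 f.py
```

```text
15.03 [ 0.533  -0.2157  0.1918] F [ 3.3 -0.1  0.9] axial -0.3 lat 3.4 depth est 17.0 grip 58.9
15.28 [ 0.5335 -0.2155  0.1902] F [0.4 0.3 6.5] axial 6.0 lat 2.6 depth est 18.8 grip 59.4
15.53 [ 0.5344 -0.2155  0.1879] F [ 3.4 -1.2  1.5] axial 0.2 lat 3.7 depth est 21.2 grip 59.0
```

```bash

python3 -m jog '[[0.7,0,2,0],[0.7,0,2,0]]' >/dev/null;python3 f.py
python3 -m jog '[[0.7,0,2,0],[0.7,0,2,0]]' >/dev/null;python3 f.py
python3 - <<'E'
from h import *
S=cam('side')
o=cv2.resize(S['img'][110:190,300:400],None,fx=8,fy=7.5,interpolation=cv2.INTER_CUBIC);cv2.imwrite('pics/g6.png',o)
E
```

```text
15.78 [ 0.535  -0.2154  0.1857] F [3.6 0.2 0. ] axial -1.2 lat 3.4 depth est 23.5 grip 58.9
16.02 [ 0.5357 -0.2155  0.1837] F [ 3.4 -1.9  2.3] axial 1.0 lat 3.9 depth est 25.6 grip 59.4
```

View pics/g6.png

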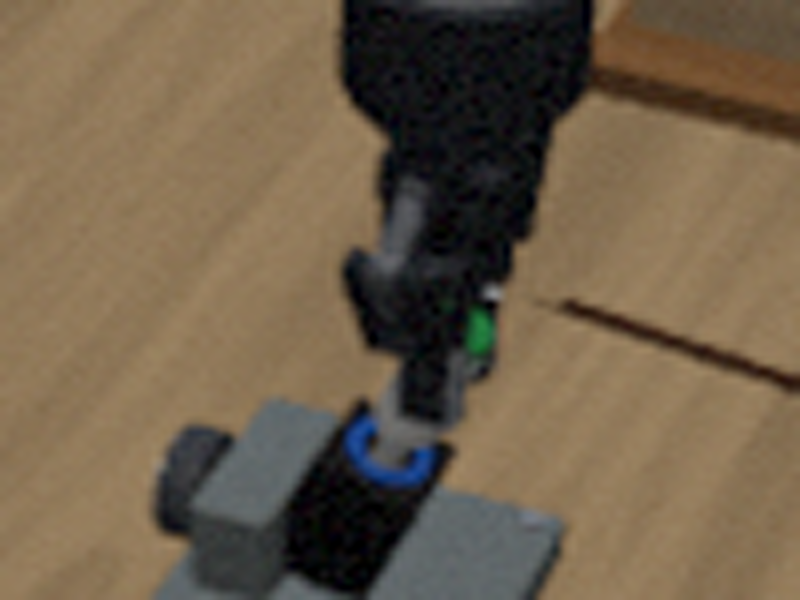

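The stub is in the ring at crop (390,450), with the shoulder about 10 mm above the mouth and the green cap at (480,330). I check this against the predicted projection.

```bash
python3 - <<'E'
from h import *
S=cam('side'); m=np.array([.5555,-.216,.078])
f=lambda p:tuple(np.round((np.array(proj(S,p))-[300,110])*[8,7.5]).astype(int).tolist())
print('mouth',f(m))
for th in(.25,.35,.45):
  a=np.array([-np.sin(th),-.05*np.sin(th),np.cos(th)])
  for d in(.013,.02,.026,.032): print(th,d,'shoulder',f(m+(.045-d)*a),'cap',f(m+(.091-d)*a),'captop',f(m+(.095-d)*a))
E
python3 f.py
```

```text
mouth (380, 450)
0.25 0.013 shoulder (405, 389) cap (443, 295) captop (446, 286)
0.25 0.02 shoulder (399, 402) cap (437, 309) captop (440, 301)
0.25 0.026 shoulder (395, 414) cap (432, 322) captop (435, 314)
0.25 0.032 shoulder (390, 426) cap (427, 334) captop (430, 326)
0.35 0.013 shoulder (414, 393) cap (464, 305) captop (469, 297)
0.35 0.02 shoulder (406, 406) cap (456, 319) captop (461, 311)
0.35 0.026 shoulder (400, 417) cap (450, 331) captop (454, 323)
0.35 0.032 shoulder (394, 427) cap (443, 342) captop (447, 335)
0.45 0.013 shoulder (422, 398) cap (485, 318) captop (491, 310)
0.45 0.02 shoulder (412, 409) cap (475, 330) captop (481, 323)
0.45 0.026 shoulder (405, 419) cap (467, 341) captop (472, 334)
0.45 0.032 shoulder (397, 429) cap (458, 351) captop (464, 344)
16.12 [ 0.5357 -0.2153  0.1838] F [ 2.4 -0.3  2.6] axial 1.6 lat 3.1 depth est 25.5 grip 59.4
```

```bash

python3 -m jog '[[0.7,0,2,0]]' >/dev/null;python3 f.py
python3 -m jog '[[0.35,0,1,0]]' >/dev/null;python3 f.py
python3 -m jog '[[0.35,0,1,0]]' >/dev/null;python3 f.py
python3 -m jog '[[0.35,0,1,0]]' >/dev/null;python3 f.py
```

```text
16.25 [ 0.5364 -0.2154  0.1819] F [ 3.5 -0.7 -1.5] axial -2.6 lat 2.8 depth est 27.6 grip 59.3
16.38 [ 0.5368 -0.2154  0.1809] F [ 2.6 -1.3  3.4] axial 2.3 lat 3.5 depth est 28.6 grip 59.7
16.5 [ 0.5371 -0.2155  0.18  ] F [ 2.2 -1.5  5.4] axial 4.4 lat 3.9 depth est 29.5 grip 59.9
16.62 [ 0.5375 -0.2153  0.1789] F [3.7 0.9 3.9] axial 2.4 lat 4.9 depth est 30.7 grip 59.9
```

```bash

python3 -m jog '[[0.35,0,1,0]]' >/dev/null;python3 f.py
python3 -m jog '[[0.35,0,1,0]]' >/dev/null;python3 f.py
python3 -m jog '[[0.35,0,1,0]]' >/dev/null;python3 f.py
python3 -m jog '[[0.35,0,1,0]]' >/dev/null;python3 f.py
```

```text
16.75 [ 0.5378 -0.2153  0.1778] F [ 3.4 -1.1  0.3] axial -0.9 lat 3.3 depth est 31.8 grip 59.4
16.88 [ 0.5381 -0.2154  0.1769] F [ 5.1 -1.6  2.5] axial 0.6 lat 5.6 depth est 32.8 grip 59.7
17.0 [ 0.5384 -0.2154  0.1763] F [-0.6 -1.4 12.3] axial 11.8 lat 3.6 depth est 33.4 grip 60.7
17.12 [ 0.5386 -0.2154  0.1761] F [-1.9  0.8 19.7] axial 19.1 lat 5.0 depth est 33.7 grip 61.5
```

```bash

python3 -m jog '[[0,0,0,0],[0,0,0,0]]' >/dev/null;python3 f.py
python3 -m jog '[[0.1,0,0.3,0],[0.1,0,0.3,0]]' >/dev/null;python3 f.py
python3 - <<'E'
from h import *
S=cam('side')
h=cv2.cvtColor(S['img'][110:190,300:400],cv2.COLOR_BGR2HSV);m=cv2.inRange(h,(45,90,30),(75,255,255));print('green px',m.sum()//255,np.argwhere(m).mean(0)[::-1]*[8,7.5])
o=cv2.resize(S['img'][110:190,300:400],None,fx=8,fy=7.5,interpolation=cv2.INTER_CUBIC);cv2.imwrite('pics/g7.png',o)
E
```

```text
17.38 [ 0.5386 -0.2154  0.1762] F [-0.5 -0.  14.8] axial 14.0 lat 4.6 depth est 33.7 grip 61.0
17.62 [ 0.5386 -0.2153  0.1761] F [-3.5  0.6 17.4] axial 17.6 lat 2.7 depth est 33.8 grip 61.3
green px 26 [457.84615385 338.94230769]
```

A stiff stop: 0.3 mm of command gives 4 N, at a depth of about 34 mm, so it is bottomed. I ease the load, release, re-grip and push again to check for spring-back.

```bash

python3 -m jog '[[-0.2,0,-0.6,0],[-0.2,0,-0.6,0]]' >/dev/null;python3 f.py
python3 -m jog '[[0,0,0,0],[0,0,0,0],[0,0,0,0]]' -0.2 >/dev/null;python3 f.py
python3 -m jog '[[0,0,0,0],[0,0,0,0],[0,0,0,0],[0,0,0,0]]' 1 60 >/dev/null;python3 f.py
python3 -m jog '[[0.1,0,0.3,0],[0.1,0,0.3,0]]' >/dev/null;python3 f.py
python3 -m jog '[[0.1,0,0.3,0],[0.1,0,0.3,0]]' >/dev/null;python3 f.py
```

```text
17.93 [ 0.5385 -0.2154  0.1763] F [-1.2 -0.  11.4] axial 11.1 lat 2.7 depth est 33.5 grip 60.7
18.3 [ 0.5378 -0.215   0.1744] F [-0.7  0.8  0.5] axial 0.7 lat -0.5 depth est 35.0 grip 0.0
18.8 [ 0.5388 -0.2153  0.1755] F [ 0.3 -0.8  1.8] axial 1.6 lat 0.8 depth est 34.3 grip 59.5
19.05 [ 0.5388 -0.2153  0.1749] F [1.1 0.2 0.7] axial 0.3 lat 1.3 depth est 34.9 grip 59.7
19.3 [ 0.5392 -0.2152  0.1746] F [ 1.  -1.1  0.3] axial -0.0 lat 1.0 depth est 35.3 grip 59.7
```

```bash

python3 -m jog '[[0.25,0,0.7,0],[0.25,0,0.7,0]]' >/dev/null;python3 f.py
python3 -m jog '[[0.25,0,0.7,0],[0.25,0,0.7,0]]' >/dev/null;python3 f.py
python3 -m jog '[[0.25,0,0.7,0],[0.25,0,0.7,0]]' >/dev/null;python3 f.py
python3 -m jog '[[0.25,0,0.7,0],[0.25,0,0.7,0]]' >/dev/null;python3 f.py
```

```text
19.55 [ 0.539  -0.2153  0.174 ] F [ 1.5 -0.2  0.1] axial -0.5 lat 1.4 depth est 35.8 grip 59.8
19.8 [ 0.5391 -0.2154  0.1738] F [-4.8  0.8  9.1] axial 10.2 lat -1.3 depth est 36.0 grip 60.5
20.05 [ 0.5392 -0.2154  0.1737] F [-5.3  0.1 13.3] axial 14.3 lat -0.4 depth est 36.2 grip 61.2
20.3 [ 0.5394 -0.2154  0.1735] F [-7.8  1.  20.1] axial 21.5 lat -0.4 depth est 36.5 grip 61.7
```

```bash

python3 -m jog '[[-0.4,0,-1.2,0],[-0.4,0,-1.2,0]]' >/dev/null;python3 f.py
python3 -m jog '[[-0.4,0,-1.2,0],[-0.4,0,-1.2,0]]' >/dev/null;python3 f.py
python3 -m jog '[[-0.2,0,-0.6,0],[-0.2,0,-0.6,0]]' >/dev/null;python3 f.py
```

```text
20.55 [ 0.5391 -0.2154  0.1738] F [-2.4  0.2 10.2] axial 10.4 lat 1.2 depth est 36.1 grip 60.7
20.8 [ 0.5389 -0.2153  0.1741] F [-1.7 -0.1  2.6] axial 3.0 lat -0.7 depth est 35.7 grip 60.0
21.05 [ 0.5391 -0.2153  0.1747] F [ 1.2 -1.9  0.2] axial -0.2 lat 1.0 depth est 35.2 grip 59.7
```

```bash

python3 -m jog '[[0.3,0,0.8,0],[0.3,0,0.8,0]]' >/dev/null;python3 f.py
python3 -m jog '[[0,0,0,0],[0,0,0,0],[0,0,0,0],[0,0,0,0]]' -1 >/dev/null;python3 f.py
python3 -m jog '[[0,0,-40,0],[0,0,-90,0],[-30,-50,-110,0],[-30,-110,-110,0],[-30,-150,-110,0]]' | grep -E 'pos|force'
python3 -m jog '[[0,-30,0,0],[0,-30,0,0]]' >/dev/null
python3 - <<'E'
from h import *
T=cam('top');S=cam('side')
def g(c,x0,x1,y0,y1):
    m=cv2.inRange(cv2.cvtColor(c['img'][y0:y1,x0:x1],cv2.COLOR_BGR2HSV),(45,90,30),(75,255,255))
    ct=max(cv2.findContours(m,0,2)[0],key=cv2.contourArea);M=cv2.moments(ct)
    return np.array([M['m10'],M['m01']])/M['m00']+[x0,y0],cv2.boundingRect(ct)
a=g(T,360,430,160,220);b=g(S,320,390,120,190);p,e=tri(T,a[0],S,b[0]);print(a,b,p,e)
m=np.array([.5555,-.216,.078]);v=p-m;print('rel mouth mm',v*1000,'len',np.linalg.norm(v)*1000,'theta',np.arctan2(-v[0],v[2]),np.arctan2(v[1],v[2]))
A=cv2.resize(T['img'][160:220,360:420],None,fx=6.6,fy=6.6,interpolation=cv2.INTER_CUBIC)
B=cv2.resize(S['img'][130:190,320:380],None,fx=6.6,fy=6.6,interpolation=cv2.INTER_CUBIC)
o=np.zeros((400,800,3),np.uint8);o[:396,:396]=A;o[:396,400:796]=B;cv2.imwrite('pics/g8.png',o)
E
```

```text
21.3 [ 0.5389 -0.2152  0.1741] F [-1.3  0.3  4.1] axial 4.3 lat 0.2 depth est 35.7 grip 60.1
21.8 [ 0.5392 -0.2152  0.1739] F [-0.2 -1.2  0.3] axial 0.3 lat -0.2 depth est 36.0 grip 0.0
eef_pos: [0.5013, -0.0643, 0.2847]
ft_force: [0.4, -0.6, -0.2]
grasp_force: 0.0
(array([394.14285714, 193.61111111]), (29, 29, 11, 10)) (array([356.31800766, 156.39463602]), (32, 33, 9, 8)) [ 0.53279973 -0.21524171  0.13325991] 0.0019477779323598223
rel mouth mm [-22.70026583   0.75828786  55.25991094] len 59.74558415269329 theta 0.38977408339729025 0.013721344390957853
```

View pics/g8.png

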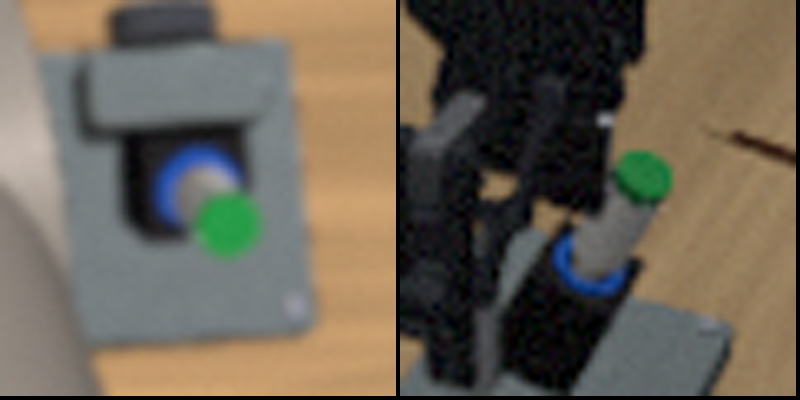

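The filter stands alone in the port, cap at top-crop (228,222) and side-crop (642,178), with the shoulder close to the ring. The depth is about 32 mm. I check for spring-back by pressing on the cap with shut fingers.

```bash

python3 -m jog '[[0,0,0,0],[0,0,0,0],[0,0,0,0],[0,0,0,0],[0,0,0,0]]' 1 60 | grep -E 'opening'
python3 go.py 0.537 -0.217 0.25 0.05
```

```text
opening: 0.0001
t 23.4 pos [ 0.5002 -0.037   0.284 ] head 0.05 F [ 0.   0.6 -0.1] grip 0.0 op 0.0001 -> shift [ 27.8 181.6  34. ] turn -0.0 j7 -1.68
```

```bash

python3 -m jog '[[28,60,0,0],[28,120,0,0],[28,182,20,0],[28,182,34,0],[28,182,34,0]]' >/dev/null
python3 -m jog '[[0,0,15,0],[0,0,26,0],[0,0,26,0]]' >/dev/null; python3 f.py; python3 go.py 0.538 -0.217 0.217 0.05
```

```text
24.4 [ 0.5368 -0.2163  0.223 ] F [ 0.5 -0.2  0. ] axial -0.1 lat 0.5 depth est -10.9 grip 0.0
t 24.4 pos [ 0.5368 -0.2163  0.223 ] head 0.051 F [ 0.5 -0.2  0. ] grip 0.0 op 0.0003 -> shift [1.1 0.8 6. ] turn 0.001 j7 -1.38
```

```bash

python3 -m jog '[[1,0,3,0],[1,0,6,0],[1,0,6,0]]' >/dev/null; python3 f.py
python3 -m jog '[[0.3,0,1,0],[0.7,0,2,0]]' >/dev/null; python3 f.py
python3 -m jog '[[0.3,0,1,0],[0.3,0,1,0]]' >/dev/null; python3 f.py
python3 -m jog '[[0.3,0,1,0],[0.3,0,1,0]]' >/dev/null; python3 f.py
```

```text
24.77 [ 0.5382 -0.2173  0.2179] F [-0.2 -0.7  0.2] axial 0.3 lat -0.2 depth est -5.7 grip 0.0
25.02 [ 0.539  -0.2173  0.216 ] F [ 0.1 -0.3 -0.3] axial -0.3 lat -0.0 depth est -3.7 grip 0.0
25.27 [ 0.5392 -0.2172  0.2149] F [-0.3 -0.5 -1. ] axial -0.8 lat -0.7 depth est -2.5 grip 0.0
25.52 [ 0.5396 -0.2172  0.214 ] F [-0.8 -0.4  0.3] axial 0.6 lat -0.7 depth est -1.6 grip 0.2
```

```bash

python3 -m jog '[[0.2,0,0.7,0],[0.2,0,0.7,0]]' >/dev/null; python3 f.py
python3 -m jog '[[0.2,0,0.7,0],[0.2,0,0.7,0]]' >/dev/null; python3 f.py
python3 -m jog '[[0.2,0,0.7,0],[0.2,0,0.7,0]]' >/dev/null; python3 f.py
python3 -m jog '[[0.2,0,0.7,0],[0.2,0,0.7,0]]' >/dev/null; python3 f.py
```

```text
25.77 [ 0.5397 -0.2172  0.2132] F [ 0.6 -0.4 -0.2] axial -0.3 lat 0.5 depth est -0.7 grip 0.0
26.02 [ 0.5399 -0.2171  0.2125] F [ 0.5  0.6 -0.4] axial -0.5 lat 0.4 depth est -0.0 grip 0.0
26.27 [ 0.5402 -0.2172  0.212 ] F [-0.3  0.8  1.7] axial 1.7 lat 0.3 depth est 0.5 grip 0.8
26.52 [ 0.5406 -0.2174  0.2118] F [-2.1  0.5  4.5] axial 4.9 lat -0.4 depth est 0.9 grip 2.5
```

```bash

python3 -m jog '[[0.2,0,0.7,0],[0.2,0,0.7,0]]' >/dev/null; python3 f.py
python3 -m jog '[[0.2,0,0.7,0],[0.2,0,0.7,0]]' >/dev/null; python3 f.py
python3 -m jog '[[0.2,0,0.7,0],[0.2,0,0.7,0]]' >/dev/null; python3 f.py
python3 -m jog '[[0.2,0,0.7,0],[0.2,0,0.7,0]]' >/dev/null; python3 f.py
```

```text
26.77 [ 0.5409 -0.2176  0.2116] F [-2.5 -0.5  9. ] axial 9.3 lat 0.7 depth est 1.2 grip 4.2
27.02 [ 0.5415 -0.2176  0.2114] F [-2.9  0.7 10.8] axial 11.1 lat 1.1 depth est 1.5 grip 5.6
27.27 [ 0.5419 -0.2177  0.2113] F [-3.6  0.4 14.8] axial 15.1 lat 1.7 depth est 1.8 grip 7.4
27.52 [ 0.5423 -0.218   0.2111] F [-4.5 -0.7 17.3] axial 17.8 lat 1.7 depth est 2.1 grip 8.8
```

```bash

python3 -m jog '[[-0.5,0,-1.4,0],[-0.5,0,-1.4,0]]' >/dev/null; python3 f.py
python3 -m jog '[[-0.5,0,-1.4,0],[-0.5,0,-1.4,0]]' >/dev/null; python3 f.py
python3 -m jog '[[-0.5,0,-1.4,0],[-0.5,0,-1.4,0]]' >/dev/null; python3 f.py
python3 -m jog '[[-0.5,0,-1.4,0],[-0.5,0,-1.4,0]]' >/dev/null; python3 f.py
python3 -m jog '[[-0.5,0,-1.4,0],[-0.5,0,-1.4,0]]' >/dev/null; python3 f.py
```

```text
27.77 [ 0.5413 -0.2177  0.2114] F [-2.2 -1.4 11. ] axial 11.1 lat 1.7 depth est 1.5 grip 5.4
28.02 [ 0.5404 -0.2174  0.2117] F [-0.3  0.4  4.3] axial 4.2 lat 1.2 depth est 0.9 grip 2.8
28.27 [ 0.5394 -0.217   0.2122] F [ 0.2 -0.8 -0.2] axial -0.3 lat 0.0 depth est 0.1 grip 0.1
28.52 [ 0.5391 -0.2172  0.2139] F [ 0.3 -0.4 -0. ] axial -0.2 lat 0.3 depth est -1.6 grip 0.0
28.77 [ 0.5387 -0.2173  0.2155] F [0.9 0.7 0.1] axial -0.2 lat 0.9 depth est -3.3 grip 0.0
```

```bash

python3 -m jog '[[0,0,-40,0],[0,0,-80,0],[0,-50,-80,0],[0,-110,-80,0],[0,-170,-80,0]]' >/dev/null
python3 -m jog '[[0,0,0,0],[0,0,0,0],[0,0,0,0],[0,0,0,0]]' | grep -E 'pos|force'
python3 - <<'E'
from h import *
T=cam('top');S=cam('side')
def g(c,x0,x1,y0,y1):
    m=cv2.inRange(cv2.cvtColor(c['img'][y0:y1,x0:x1],cv2.COLOR_BGR2HSV),(45,90,30),(75,255,255))
    ct=max(cv2.findContours(m,0,2)[0],key=cv2.contourArea);M=cv2.moments(ct)
    return np.array([M['m10'],M['m01']])/M['m00']+[x0,y0]
a=g(T,360,430,160,220);b=g(S,320,390,120,190);print(a,b,tri(T,a,S,b))
print('insert grey at top(230,195)',T['img'][195,215],'lid at',T['img'][135,235])
print(robot.job_done())
E
```

```text
eef_pos: [0.5302, -0.0489, 0.2952]
ft_force: [0.1, 0.5, 0.5]
grasp_force: 0.0
[394.80833333 193.94444444] [356.86585366 156.3902439 ] (array([ 0.532075  , -0.21700484,  0.13229316]), np.float64(0.0021059780752936278))
insert grey at top(230,195) [134 124 123] lid at [ 19 128 237]
the job is handed in; nothing more can be done
None
```

The job is handed in: the filter stands by itself in the blue-ringed port, pushed to a firm stop at about 32–34 mm depth, the case lid is still open, and the arm is clear; I felt no distinct seal resistance on the way in, so "fully home" rests on the stiff stop and the camera-measured depth.

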